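# Shift the desk lift's selector lever to park

### The arm

A 6-joint arm with a two-finger parallel gripper is mounted at the origin on the work surface. World frame = base frame: x ahead of the robot, y to its left, z up, the work surface at z = 0. Lengths are in m, angles in rad, forces in N, time in s.
With the tool pointing down it reaches from about 0.275 to 0.825 m from the base axis. Payload 5.2 kg.
Tool frame: the origin (TCP) lies midway between the tips of the shut fingers; the grasp point (between the pads) lies 19 mm behind it; x points along the fingers, y is the direction in which the jaws open and shut, and the axes are right-handed (so a half turn about x gives the same grasp; the last joint's range is limited). The gripper opens to 93 mm and grips with 3 to 60 N. Pads are 15 mm wide; open, the fingers measure 128 mm over their backs; the gripper's body (75 mm by 188 mm) begins 65 mm behind the grasp point.
Start: joints at [1.028, 0.259, 1.535, -0, 1.348, -0.203], TCP at [0.183, 0.519, 0.219] pointing down, gripper open.
Joint ranges: [-3.14, 3.14], [-0.91, 2.08], [0.19, 2.58], [-1.22, 4.36], [0.22, 2.71], [-3.12, 3.12]. Speed limits (rad/s): [2.57, 2.57, 3.14, 3.14, 3.14, 3.14].

### API

Orientations are given as a unit quaternion [w, x, y, z].
In Python, from plant import env gives the robot as it stands.
- The arm moves only by the tool carry_out, never from a script. Its arguments are lists of equal length, an entry for each row: "dr": the turn, a rotation vector about the tool's x, y, z each as a share of pi/2 rad, from -1 to 1, a list of three; "slide": the shift along the tool's x, y, z each as a share of 0.15 m, from -1 to 1, a list of three; "gripper": the gripper command: -1 is fully open, 1 is shut, values between are in proportion. A call has 1 to 5 rows; each row shifts and turns the pose as measured when the row begins, along the tool's axes as they then stand; what a row does not reach is not made up. A row lasts 1/12 s, in which the tool goes at most 41.7 mm and 7.16 degrees, less where a joint would pass 70% of its speed; a pose out of reach is approached as far as the arm can. A call with a number of a shift or a turn outside -1 to 1 is refused whole. A call with a gripper value outside its range is refused whole. The fingers move at their own pace and stop on an object; the grip force is fixed at half the most. Time passes only in rows, so rows that do not move let the fingers close. It gives the time, the measured TCP pose, the force and the opening at its end, in the units of the state.
- env.get_state(): the state, without advancing time (a new reading comes with each control period).
- env.snapshot(name): name is "scene" or "top"; returns a dict with "img" (400x640x3 uint8, red, green, blue), "z_map" (400x640 float32, m along the optical axis (not along the pixel's ray), 0 where there is no reading), "fovy" (degrees; the focal length in pixels is half the picture's height over the tangent of half this angle, whatever the lens; pixels are square), "cx", "cy" (the principal point, pixels), "R" (3x3) and "t" (3): a world point X has camera coordinates R X + t. Camera axes: x right, y down, z forward; pixel columns grow to the right and rows downward; lengths in m; the calibration is good to about 2 mm. A picture is of the moment at which its call begins.
- env.finish_job(): hands the job in, once; it reports no verdict.
The state is a dict: "time_s": time; "joints": joint angles; "joint_velocities": joint speeds; "joint_efforts": joint torques, N m; "position": TCP position; "eef_rot": TCP orientation; "contact_force": force on the tool from outside, world axes, zero at the start; "ft_torque": the same for the moment, N m; "grip_width": finger opening in m.
Only numpy, scipy, OpenCV 4.12 (cv2) and the standard library are available. Lean on these libraries where they do the work, as an engineer would, in place of code of your own. Each camera call takes 0.05 s, during which the arm holds its last target.

### The job

Put the standing desk's crank lift into park: push the selector lever through its H-shaped gate, with the fingertips or the outside of the fingers, into the slot whose end is marked by the ring (the flat washer-like marker with a hole), fully home to the end of that slot, then leave it there. Only push it: do not pinch or grip the knob, and do not run the lever down into any of the other three marked slots. Leave the other things on the desk where they are.

Things in the scene. Friction and masses are not known exactly. Their poses are not given: they have to be found in the camera images.
- gate: Grey selector box screwed to the desk, 150 x 150 mm, bare aluminium gate plate on top (6 mm thick, top face 85 mm up). Origin: centre of its underside; x (roughly away from the robot, turned up to 0.5 rad) runs along the slots, y along the cross channel, z up. Dry friction holds the lever where it is left (no springs); moving it takes about 2 to 5 N at the knob.
- gate_center (a point): Centre of the gate, on the plate's top. From above a three-column H: slots along x at y = -24, 0, +24 mm, each letting the stem's axis go from x = -24 to +24 mm, joined only by a cross channel along y at x = 0. Slots and channel are 14 mm wide, the stem 10 mm; ribs between slots end rounded at the channel, so a stem up to 3 mm off there (6 mm at the knob) still slips in.
- knob_center (a point): Centre of the black knob on the lever: hub 26 mm across, 27 mm high, with four 20 mm balls centred 16 mm out along +x, -x, +y, -y (52 mm across); it does not turn. Pivot of the lever: under the gate centre, 12 mm above the desk. In the gate's frame, in mm: x = 135 sin(shift), y = 135 cos(shift) sin(select), z = 12 + 135 cos(shift) cos(select); about 42, 42, 133 at an outer slot's end.
- stem_at_gate (a point): Point on the axis of the lever's 10 mm steel stem, 76 mm from the pivot, about where it passes the gate plate. Fully home in an outer slot it is 27 to 28 mm, seen from above, from the origin of the marker at that slot.
- select (a joint): Sideways tilt of the lever (rad): 0 in the middle column, about +0.33 in the column at the gate's y = +24 mm, about -0.33 in that at y = -24 mm. Starts at 0.
- shift (a joint): Tilt of the lever along the slots (rad): 0 in the cross channel, about +0.31 at the +x end of an outer slot, -0.31 at its -x end (0.33 in the middle column). Starts anywhere in the middle column, -0.25 to +0.25.
- mark_ring: Ring, 30 mm across with a 16 mm hole, dark steel like the other three markers, 7 mm high, fixed on the gate plate; origin at the centre of its underside. One marker lies at the end of each outer slot, at 50 mm from the gate centre in x and 30 mm in y; which is where changes. It marks the park slot, the target.
- mark_square: Square plate, 26 x 26 mm, dark steel like the other three markers, 7 mm high, fixed on the gate plate; origin at the centre of its underside. One marker lies at the end of each outer slot, at 50 mm from the gate centre in x and 30 mm in y; which is where changes. 
- mark_bar: Narrow bar, 8 x 34 mm, dark steel like the other three markers, 7 mm high, fixed on the gate plate; origin at the centre of its underside. One marker lies at the end of each outer slot, at 50 mm from the gate centre in x and 30 mm in y; which is where changes. 
- mark_stud: Small round solid stud, 14 mm across, dark steel like the other three markers, 7 mm high, fixed on the gate plate; origin at the centre of its underside. One marker lies at the end of each outer slot, at 50 mm from the gate centre in x and 30 mm in y; which is where changes. 
- lobe_far: The knob's ball on the gate's +x side; the frame's origin is at the lever's pivot, not at the ball.
- lobe_near: The knob's ball on the gate's -x side; origin at the pivot.
- lobe_left: The knob's ball on the gate's +y side; origin at the pivot.
- lobe_right: The knob's ball on the gate's -y side; origin at the pivot.
- jar: Bystander: closed glass jar with cork top, 72 mm across, 100 mm high, loose, to the left; origin at the centre of its underside.
- highlighter: Bystander: yellow highlighter lying flat, 121 mm long, 20 mm wide, loose, to the right; origin under its middle, x along it.
- laptop_stand: Bystander: aluminium laptop stand, about 200 x 192 x 100 mm, loose, far right; origin under its middle.
- clip_folder: Bystander: black steel spring clip on a foot, holding a grey folder upright, 200 mm wide, 180 mm high, loose, far left; origin under its middle, the folder stands across its x axis.
Not all that is in view belongs to the job. There is more than one size of the gate; the one meant has the size given above.

How it is judged:
At the end, for the whole second after the job is handed in: The lever stands still in the slot marked by the ring, within about 3 mm (at the plate) of the slot's end: the stem point at the gate is less than 31 mm from the ring's centre seen from above (horizontal distance between stem_at_gate and mark_ring below 0.031 m and velocity of joint select between -0.05 and 0.05 rad/s and velocity of joint shift between -0.05 and 0.05 rad/s); the robot touches nothing.
It fails at once if the lever was run into another marked slot (stem within 33 mm of that slot's marker, about the last quarter of the slot) (horizontal distance between stem_at_gate and mark_square below 0.033 m or horizontal distance between stem_at_gate and mark_bar below 0.033 m or horizontal distance between stem_at_gate and mark_stud below 0.033 m).
It fails at once if the knob was pinched: opposite balls of it pressed by the fingers at once (over 1 N each) ((contact force between the fingers and lobe_far above 1 N and contact force between the fingers and lobe_near above 1 N) or (contact force between the fingers and lobe_left above 1 N and contact force between the fingers and lobe_right above 1 N)).
It fails at once if a bystander was moved by more than 15 mm or lifted (distance of any of jar, highlighter, laptop_stand, clip_folder from where it was at the start of the episode above 0.015 m).
It also fails if it takes over 67 s, if anything falls off the work surface, if the arm or the gripper's body presses on something with over 40 N, if the wrist force passes 120 N, or if a joint passes its speed limit or range.

## Working session

There is one attempt and no reset: what is moved stays moved. The work goes in short steps, Python scripts to look and compute and a tool call to move; the robot and the scene stay as the last step left them, time stands still between calls to the robot, and variables do not carry over. Pictures are saved under pics/ and viewed, and the job is handed in when it is done.

Besides the shell and the picture viewer there is one more tool, called after ">>>" as name(argument=value, ...), one argument or row to a line, values as JSON. carry_out: Moves the arm, as the interface text tells. Its arguments: {"type":"object","properties":{"dr":{"type":"array","items":{"type":"array","items":{"type":"number","minimum":-1,"maximum":1}}},"slide":{"type":"array","items":{"type":"array","items":{"type":"number","minimum":-1,"maximum":1}}},"gripper":{"type":"array","items":{"type":"number"}}},"required":["dr","slide","gripper"]}

```bash
mkdir -p pics; ls; python3 - <<'E'
from plant import env
import cv2,numpy as np
s=env.get_state();print(s)
for n in("scene","top"):
    d=env.snapshot(n);cv2.imwrite(f"pics/{n}0.png",d["img"][:,:,::-1]);np.savez(f"{n}0.npz",**d)
    print(n,d["fovy"],d["cx"],d["cy"],d["R"],d["t"])
E
```

```text
pics
{'time_s': 0.0, 'joints': array([ 1.02819896e+00,  2.59358045e-01,  1.53605356e+00,  1.09522760e-05,
        1.34797852e+00, -2.02785701e-01]), 'joint_velocities': array([ 8.07421007e-04, -2.50833063e-04,  8.23861131e-05, -1.50915962e-03,
       -6.26956871e-04, -8.77056428e-04]), 'joint_efforts': array([-5.70178090e-04, -4.37300920e+01, -2.84003967e+01,  7.16362218e-02,
        4.14160662e-02, -1.82229151e-04]), 'position': array([0.18300951, 0.51810131, 0.21782145]), 'eef_rot': array([ 0.69668959,  0.11897466,  0.69715943, -0.12015566]), 'contact_force': array([0.18740896, 0.3119069 , 0.49951386]), 'ft_torque': array([-0.04528366, -0.00463359,  0.00164786]), 'grip_width': 0.09316567005147977}
scene 53.91390128735022 314.5265194861021 199.61708856393838 [[-0.53847214  0.84258432  0.00997052]
 [ 0.71006631  0.46009107 -0.53303099]
 [-0.4537109  -0.27994261 -0.84603697]] [ 0.25375277 -0.29036678  1.29211341]
top 56.50924272307937 324.26562758241147 205.71996003278593 [[ 0.00525452 -0.99965981 -0.02554706]
 [-0.99444929 -0.00253901 -0.10518628]
 [ 0.10508563  0.02595796 -0.99412434]] [0.02686951 0.49502212 1.03016936]
```

View pics/scene0.png

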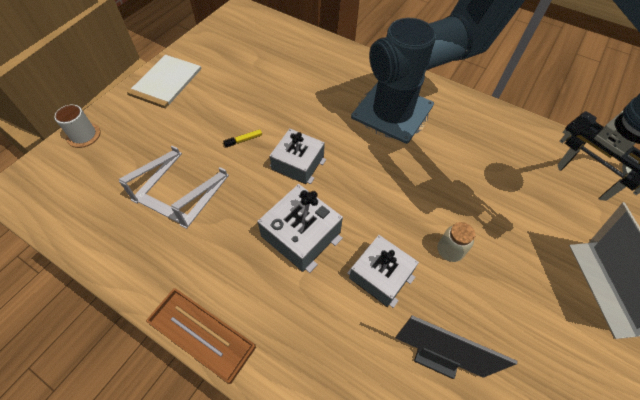

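View pics/top0.png

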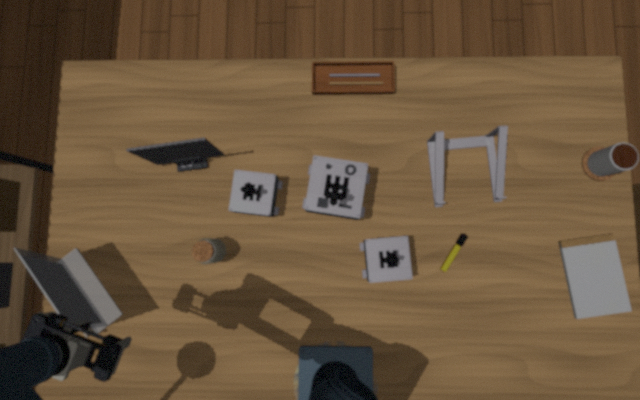

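Candidates in the top view are the gate boxes at (253,192), (337,187) and (388,258). In the scene view they are at about (384,268), (301,225) and (297,152). The middle one looks larger, so I'll check its size and take a close crop.

```bash
cat > h.py <<'E'
import numpy as np,cv2
def cam(d):
    f=200/np.tan(np.radians(float(d["fovy"]))/2); return f
def pts(d):
    f=cam(d);v,u=np.mgrid[0:400,0:640];z=d["z_map"]
    c=np.stack([(u-d["cx"])/f*z,(v-d["cy"])/f*z,z],-1)
    return (c-d["t"])@d["R"]
def proj(d,X):
    f=cam(d);c=np.asarray(X)@d["R"].T+d["t"];return np.stack([c[...,0]/c[...,2]*f+d["cx"],c[...,1]/c[...,2]*f+d["cy"]],-1)
E
python3 - <<'E'
from h import *
T=np.load("top0.npz");S=np.load("scene0.npz")
for n,d,cs in(("top",T,[(253,192),(337,187),(388,258)]),("scene",S,[(384,268),(301,225),(297,152)])):
    P=pts(d)
    for (u,v) in cs:
        m=np.zeros((400,640),bool);m[v-55:v+55,u-55:u+55]=1
        # plate: near height 0.085 or modal
        q=P[m];z=q[:,2];h,e=np.histogram(z[(z>.03)&(z<.12)],45);zz=e[h.argmax()]+.001
        mm=(m&(abs(P[...,2]-zz)<.006)&(d["z_map"]>0)).astype(np.uint8)
        k,l,st,ce=cv2.connectedComponentsWithStats(mm);i=1+st[1:,4].argmax()
        w=P[l==i][:,:2];r=cv2.minAreaRect((w*1000).astype(np.float32));print(n,u,v,round(zz,4),st[i,4],r)
c=T["img"][150:225,297:377];a=cv2.resize(c,None,fx=7,fy=7,interpolation=cv2.INTER_CUBIC);cv2.imwrite("pics/ct.png",a[:,:,::-1])
c=S["img"][180:275,250:350];a=cv2.resize(c,None,fx=6,fy=6,interpolation=cv2.INTER_CUBIC);cv2.imwrite("pics/cs.png",a[:,:,::-1])
E
```

```text
top 253 192 0.0651 1483 ((529.18115234375, 227.91802978515625), (116.8556137084961, 115.6146011352539), 83.37460327148438)
top 337 187 0.0842 2394 ((543.0704956054688, -4.710441589355469), (149.80764770507812, 150.6300506591797), 81.28652954101562)
top 388 258 0.0652 1609 ((348.7535095214844, -145.18711853027344), (115.3170394897461, 116.34886169433594), 5.292248725891113)
scene 384 268 0.067 1860 ((525.8052368164062, 231.70037841796875), (115.94432830810547, 118.34715270996094), 83.18841552734375)
scene 301 225 0.0858 2592 ((539.7550048828125, -0.9771575927734375), (153.14820861816406, 151.1170654296875), 80.9547119140625)
scene 297 152 0.067 1102 ((345.2771301269531, -140.72702026367188), (118.49634552001953, 117.83668518066406), 4.683882236480713)
```

View pics/ct.png

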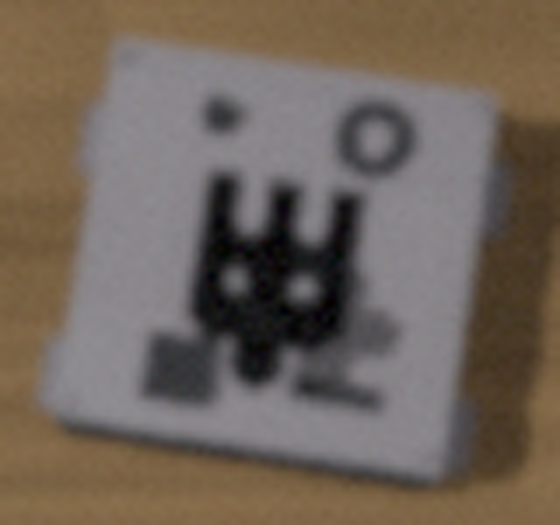

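View pics/cs.png

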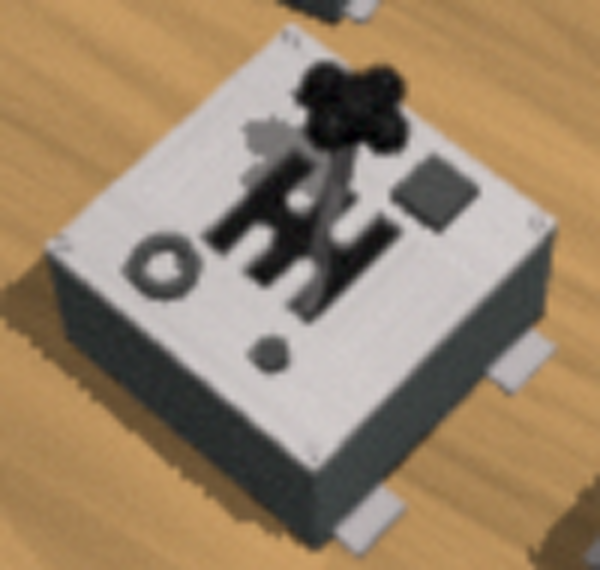

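```bash
cat >> h.py <<'E'
from scipy.spatial.transform import Rotation as Ro
C=np.array([.5415,-.003]);YAW=-.155
def g2w(x,y,z): 
    c,s=np.cos(YAW),np.sin(YAW);return np.array([C[0]+c*x-s*y,C[1]+s*x+c*y,z])
def w2g(p):
    c,s=np.cos(YAW),np.sin(YAW);p=np.asarray(p);q=p[...,:2]-C
    return np.stack([c*q[...,0]+s*q[...,1],-s*q[...,0]+c*q[...,1],p[...,2]],-1)
def R0(st): q=st["eef_rot"];return Ro.from_quat([q[1],q[2],q[3],q[0]])
E
python3 - <<'E'
from h import *
for n in("top0","scene0"):
    d=np.load(n+".npz");P=pts(d);G=w2g(P)
    m=(abs(G[...,0])<.075)&(abs(G[...,1])<.075)&(G[...,2]>.12)&(G[...,2]<.2)&(d["z_map"]>0)
    q=G[m];print(n,m.sum(),q.min(0),q.max(0),q.mean(0))
    dark=d["img"].max(2)<95
    for sx in(1,-1):
        for sy in(1,-1):
            print(sx,sy,proj(d,g2w(sx*.05,sy*.03,.089)).round(1))
    L=(P[...,2]>.03)&(P[...,0]<.42)&(P[...,1]>.3)&(P[...,0]>.0)&(d["z_map"]>0)
    q=P[L]; print("left things",q.min(0),q.max(0))
d=np.load("scene0.npz")
for nm,u in(("laptopscreen",(slice(205,340),slice(580,640))),("folder",(slice(315,380),slice(395,515)))):
    q=pts(d)[u].reshape(-1,3);q=q[(q[:,2]>.02)&(q[:,2]<.5)];print(nm,q.min(0),q.max(0))
from plant import env
s=env.get_state();print(R0(s).as_matrix().round(3))
E
```

```text
top0 223 [-0.05705699 -0.02639383  0.13731763] [-0.00647678  0.02286049  0.15913095] [-0.03266112 -0.00146084  0.15078553]
1 1 [327.5 166.2]
1 -1 [349.5 169.6]
-1 1 [321.6 202.6]
-1 -1 [343.8 206.1]
left things [0.12105953 0.31179384 0.03004514] [0.40186087 0.78767483 0.60353138]
scene0 237 [-0.05796067 -0.02260366  0.12062352] [-0.01006697  0.02857201  0.15865567] [-0.03179291  0.0052223   0.15060684]
1 1 [293.6 238.8]
1 -1 [275.7 224.1]
-1 1 [321.  211.9]
-1 -1 [303.2 198.4]
left things [0.11871599 0.3164723  0.03000929] [0.40172003 0.78772811 0.59630528]
laptopscreen [0.15484333 0.60968119 0.02002521] [0.34055415 0.79334537 0.21985091]
folder [0.61495829 0.32834417 0.02000064] [0.6501546  0.52736451 0.18281648]
[[-0.001  0.333  0.943]
 [-0.001  0.943 -0.333]
 [-1.    -0.002 -0.   ]]
```

The target is the middle box at top (337,187). It measures 150 x 150 mm with its plate at 85 mm; the other two are about 116 mm. The ring is at top (350,170) and scene (277,224), which is the +x, -y slot. The knob sits at gate x of about -33 mm in the middle column, and the box yaw is about -0.155.

I'll push it in three steps: +x to the channel, then -y, then +x home. First I'll square the wrist, shut the fingers and travel over.

>>> carry_out(
  dr=[
    [-0.06, 0, 0],
    [-0.06, 0, 0],
    [0, 0, 0],
    [0, 0, 0],
    [0, 0, 0],
  ],
  slide=[
    [0, 0, 0],
    [0, 0, 0],
    [0, -0.2, 0.15],
    [0, -0.2, 0.15],
    [0, -0.2, 0.15],
  ],
  gripper=[1, 1, 1, 1, 1],
)

```text
time_s: 0.52
position: [0.2344, 0.4208, 0.2147]
eef_rot: [0.704, 0.046, 0.707, -0.048]
contact_force: [0.5, 0.5, 1.0]
grip_width: 0.0642
```

>>> carry_out(
  dr=[
    [0, 0, 0],
    [0, 0, 0],
    [0, 0, 0],
    [0, 0, 0],
    [0, 0, 0],
  ],
  slide=[
    [-0.02, -0.22, 0.16],
    [-0.02, -0.22, 0.16],
    [-0.02, -0.22, 0.16],
    [-0.02, -0.22, 0.16],
    [-0.02, -0.22, 0.16],
  ],
  gripper=[1, 1, 1, 1, 1],
)

```text
time_s: 0.93
position: [0.3306, 0.2355, 0.2277]
eef_rot: [0.703, 0.043, 0.709, -0.047]
contact_force: [0.0, -0.2, -0.4]
grip_width: 0.0309
```

```bash
cat > go.py <<'E'
import sys
from h import *
from plant import env
s=env.get_state();p=s["position"];R=R0(s)
print("t",s["time_s"],"gate",(w2g(p)*1000).round(1),"F gate",Ro.from_euler('z',-YAW).apply(s["contact_force"]).round(2),"w",s["grip_width"])
M=R.as_matrix();print("yaw err deg",np.degrees(np.arctan2(-M[0,1],M[1,1])-YAW).round(2),"tilt",M[2].round(3))
if len(sys.argv)>3:
    t=g2w(*[float(a)/1000 for a in sys.argv[1:4]]);print("slide",(R.inv().apply(t-p)/.15).round(3))
E
python3 go.py -95 0 200
```

```text
t 0.9333 gate [-245.2  203.1  227.7] F gate [ 0.05 -0.17 -0.39] w 0.030928759984269975
yaw err deg 1.64 tilt [-1.    -0.007 -0.008]
slide [ 0.186 -1.381  0.964]
```

>>> carry_out(
  dr=[
    [0, 0, 0],
    [0, 0, 0],
    [0, 0, 0],
    [0, 0, 0],
    [0, 0, 0],
  ],
  slide=[
    [0, -0.22, 0.155],
    [0, -0.22, 0.155],
    [0, -0.22, 0.155],
    [0, -0.22, 0.155],
    [0, -0.22, 0.155],
  ],
  gripper=[1, 1, 1, 1, 1],
)

```text
time_s: 1.35
position: [0.4255, 0.0498, 0.2283]
eef_rot: [0.703, 0.043, 0.708, -0.046]
contact_force: [0.2, 0.4, 0.1]
grip_width: 0.0012
```

```bash
python3 go.py -95 0 200
```

```text
t 1.35 gate [-122.7   34.3  228.3] F gate [0.12 0.43 0.14] w 0.0012428292851161817
yaw err deg 1.66 tilt [-1.    -0.006 -0.006]
slide [ 0.189 -0.233  0.179]
```

>>> carry_out(
  dr=[
    [0, 0, 0],
    [0, 0, 0],
    [0, 0, 0],
    [0, 0, 0],
    [0, 0, 0],
  ],
  slide=[
    [0, -0.15, 0.1],
    [0.1, -0.08, 0.08],
    [0.15, 0, 0],
    [0.2, 0, 0],
    [0.2, 0, 0],
  ],
  gripper=[1, 1, 1, 1, 1],
)

```text
time_s: 1.77
position: [0.4572, -0.002, 0.1331]
eef_rot: [0.709, 0.045, 0.702, -0.053]
contact_force: [0.1, 0.5, -0.6]
grip_width: 0.0004
```

```bash
cat > look.py <<'E'
import sys
from h import *
from plant import env
for n in("top","scene"):
    d=env.snapshot(n);G=w2g(pts(d));u,v=proj(d,g2w(0,0,.1)).astype(int);b=50
    c=cv2.resize(d["img"][v-b:v+b,u-b:u+b],None,fx=4,fy=4,interpolation=cv2.INTER_CUBIC)
    m=(abs(G[...,0])<.09)&(abs(G[...,1])<.08)&(G[...,2]>.125)&(G[...,2]<.165)&(d["img"].max(2)<45)&(d["z_map"]>0)
    q=G[m];print(n,m.sum(),(q.min(0)*1000).round(1),(q.max(0)*1000).round(1),"mid",((q.min(0)+q.max(0))*500).round(1)) if len(q) else 0
    o=c if n=="top" else np.hstack([o,c])
cv2.imwrite(sys.argv[1],o[:,:,::-1])
E
python3 go.py -85 0 120; python3 look.py pics/a1.png
```

```text
t 1.7667 gate [-83.4 -12.  133.1] F gate [ 0.02  0.54 -0.57] w 0.00039122488323959113
yaw err deg 0.94 tilt [-1.   -0.01  0.01]
slide [ 0.087  0.081 -0.01 ]
scene 190 [-82.1 -18.1 138.2] [-11.   28.1 161.2] mid [-46.5   5.  149.7]
```

View pics/a1.png

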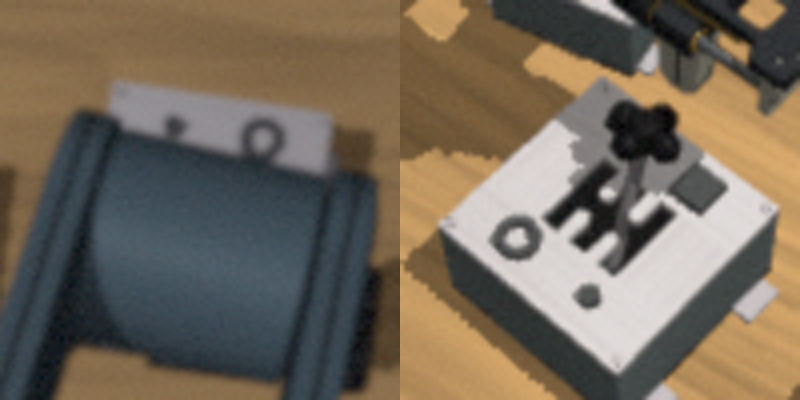

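>>> carry_out(
  dr=[
    [0, 0, 0],
    [0, 0, 0],
  ],
  slide=[
    [0.06, 0.08, 0],
    [0, 0, 0],
  ],
  gripper=[1, 1],
)

```text
time_s: 2.03
position: [0.4541, 0.0113, 0.1212]
eef_rot: [0.704, 0.046, 0.707, -0.052]
contact_force: [-0.9, 0.6, 0.3]
grip_width: 0.0001
```

```bash
python3 go.py -40 0 120
```

```text
t 2.0333 gate [-88.5   0.7 121.2] F gate [-0.93  0.42  0.27] w 8.38342697434341e-05
yaw err deg 0.92 tilt [-1.    -0.008 -0.004]
slide [ 0.007 -0.01   0.323]
```

>>> carry_out(
  dr=[
    [0, 0, 0],
    [0, 0, 0],
    [0, 0, 0],
    [0, 0, 0],
    [0, 0, 0],
  ],
  slide=[
    [0, 0, 0.07],
    [0, 0, 0.07],
    [0, 0, 0.07],
    [0, 0, 0.07],
    [0, 0, 0],
  ],
  gripper=[1, 1, 1, 1, 1],
)

```text
time_s: 2.45
position: [0.5004, 0.0048, 0.1281]
eef_rot: [0.705, 0.044, 0.706, -0.051]
contact_force: [-1.3, -0.0, -1.1]
grip_width: -0.0
```

```bash
python3 go.py -40 0 120; python3 look.py pics/a2.png
```

```text
t 2.45 gate [-41.9   1.3 128.1] F gate [-1.29 -0.24 -1.14] w -3.077166033197689e-05
yaw err deg 1.16 tilt [-1.    -0.01  -0.001]
slide [ 0.054 -0.009  0.012]
scene 226 [-36.6 -18.1 128.7] [ 17.1  27.6 162.7] mid [ -9.7   4.8 145.7]
```

View pics/a2.png

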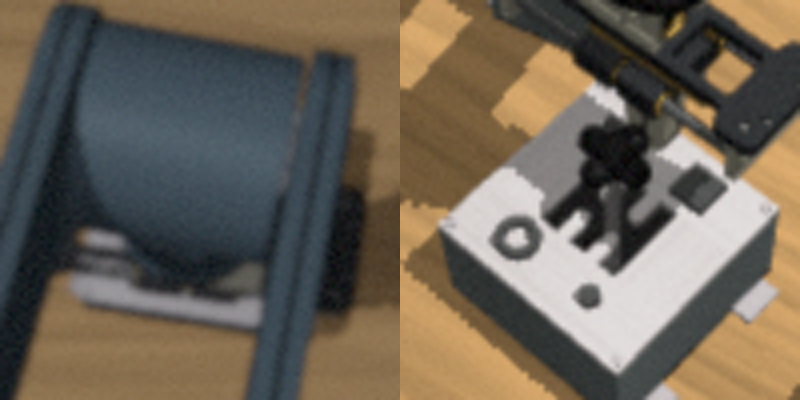

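```bash
cat > fit.py <<'E'
from h import *
from plant import env
from scipy.optimize import least_squares
def fit(d,s0=None,verbose=1):
    G=w2g(pts(d));m=(abs(G[...,0])<.09)&(abs(G[...,1])<.09)&(G[...,2]>.115)&(G[...,2]<.18)&(d["img"].max(2)<60)&(d["z_map"]>0)
    q=G[m]
    def res(a):
        s,e=a[:2];k=np.array([.135*np.sin(s),.135*np.cos(s)*np.sin(e),.012+.135*np.cos(s)*np.cos(e)])
        n=(k-[0,0,.012])/.135;ex=np.array([np.cos(s),-np.sin(s)*np.sin(e),-np.sin(s)*np.cos(e)]);ey=np.cross(n,ex)
        p=q-k;ds=[np.linalg.norm(p-.016*v,axis=1)-.010 for v in(ex,-ex,ey,-ey)]
        h=p@n;rad=np.linalg.norm(p-np.outer(h,n),axis=1)
        ds.append(np.maximum(rad-.013,abs(h)-.0135))
        return np.abs(np.min(ds,0))*1000
    best=min((least_squares(res,(s,e),loss="soft_l1",diff_step=1e-3,bounds=([-.4,-.4],[.4,.4])) for s in np.linspace(-.3,.3,7) for e in(-.3,-.15,0,.15,.3)),key=lambda r:r.cost)
    s,e=best.x
    print("n",len(q),"shift %.3f select %.3f"%(s,e),"knob xy mm",(135*np.sin(s)).round(1),(135*np.cos(s)*np.sin(e)).round(1),"stem",(76*np.sin(s)).round(1),(76*np.cos(s)*np.sin(e)).round(1),"medres",np.median(best.fun).round(2))
    return s,e
if __name__=="__main__":
    import sys
    if len(sys.argv)>1:
        for f in sys.argv[1:]:print(f);fit(np.load(f))
    else: fit(env.snapshot("scene"))
E
python3 fit.py top0.npz scene0.npz; python3 fit.py
```

```text
top0.npz
n 200 shift -0.235 select -0.012 knob xy mm -31.5 -1.5 stem -17.7 -0.9 medres 1.26
scene0.npz
n 197 shift -0.264 select 0.017 knob xy mm -35.2 2.2 stem -19.8 1.2 medres 1.04
n 252 shift -0.070 select 0.013 knob xy mm -9.4 1.8 stem -5.3 1.0 medres 0.94
```

>>> carry_out(
  dr=[
    [0, 0, 0],
    [0, 0, 0],
    [0, 0, 0],
  ],
  slide=[
    [0.04, 0, 0.03],
    [0, 0, 0.02],
    [0, 0, 0],
  ],
  gripper=[1, 1, 1],
)

```text
time_s: 2.85
position: [0.5052, 0.0042, 0.1213]
eef_rot: [0.704, 0.044, 0.707, -0.051]
contact_force: [-0.9, -0.1, 0.8]
grip_width: 0.0003
```

```bash
python3 go.py -34 0 120; python3 fit.py
```

```text
t 2.85 gate [-37.    1.5 121.3] F gate [-0.92 -0.21  0.76] w 0.0003370304595415745
yaw err deg 1.16 tilt [-1.    -0.01  -0.003]
slide [ 0.009 -0.01   0.02 ]
n 250 shift -0.030 select 0.013 knob xy mm -4.1 1.8 stem -2.3 1.0 medres 0.78
```

>>> carry_out(
  dr=[
    [0, 0, 0],
    [0, 0, 0],
  ],
  slide=[
    [0, 0, 0.02],
    [0, 0, 0],
  ],
  gripper=[1, 1],
)

```text
time_s: 3.07
position: [0.5076, 0.0038, 0.1212]
eef_rot: [0.704, 0.044, 0.707, -0.051]
contact_force: [-1.0, -0.3, -0.2]
grip_width: 0.0007
```

```bash
python3 go.py -34 0 120; python3 fit.py
```

```text
t 3.0667 gate [-34.5   1.5 121.2] F gate [-0.91 -0.42 -0.19] w 0.0006540662984747655
yaw err deg 1.17 tilt [-1.    -0.01  -0.004]
slide [ 0.008 -0.01   0.003]
n 246 shift -0.016 select 0.014 knob xy mm -2.2 1.9 stem -1.2 1.0 medres 0.82
```

>>> carry_out(
  dr=[
    [0, 0, 0],
    [0, 0, 0],
    [0, 0, 0],
    [0, 0, 0],
    [0, 0, 0],
  ],
  slide=[
    [0, 0, -0.2],
    [0, 0.1, -0.1],
    [0, 0.2, 0],
    [0, 0.2, 0],
    [0, 0, 0],
  ],
  gripper=[1, 1, 1, 1, 1],
)

```text
time_s: 3.53
position: [0.4749, 0.0847, 0.1211]
eef_rot: [0.706, 0.046, 0.705, -0.053]
contact_force: [-0.4, 0.9, -0.4]
grip_width: 0.0005
```

```bash
python3 go.py 0 75 120; python3 fit.py
```

```text
t 3.5333 gate [-79.3  76.3 121.1] F gate [-0.53  0.84 -0.43] w 0.00046449258297653515
yaw err deg 0.85 tilt [-1.    -0.009  0.003]
slide [ 0.009 -0.017  0.529]
n 255 shift -0.017 select 0.015 knob xy mm -2.3 2.0 stem -1.3 1.1 medres 0.88
```

>>> carry_out(
  dr=[
    [0, 0, 0],
    [0, 0, 0],
    [0, 0, 0],
    [0, 0, 0],
    [0, 0, 0],
  ],
  slide=[
    [0, 0, 0.18],
    [0, 0, 0.18],
    [0, 0, 0.15],
    [0, 0, 0],
    [0, 0, 0],
  ],
  gripper=[1, 1, 1, 1, 1],
)

```text
time_s: 4.0
position: [0.554, 0.0698, 0.1215]
eef_rot: [0.707, 0.043, 0.704, -0.052]
contact_force: [-0.3, -0.7, -1.0]
grip_width: 0.0007
```

```bash
python3 go.py 0 10 120; python3 fit.py
```

```text
t 4.0 gate [  1.1  73.8 121.5] F gate [-0.2  -0.75 -0.99] w 0.0006534657205207217
yaw err deg 1.13 tilt [-1.    -0.013  0.006]
slide [ 0.015 -0.425 -0.016]
n 132 shift -0.013 select 0.014 knob xy mm -1.7 2.0 stem -1.0 1.1 medres 0.93
```

>>> carry_out(
  dr=[
    [0, 0, 0],
    [0, 0, 0],
    [0, 0, 0],
    [0, 0, 0],
    [0, 0, 0],
  ],
  slide=[
    [0.01, -0.08, -0.01],
    [0, -0.08, 0],
    [0, -0.08, 0],
    [0, -0.06, 0],
    [0, 0, 0],
  ],
  gripper=[1, 1, 1, 1, 1],
)

```text
time_s: 4.47
position: [0.5432, 0.0209, 0.1211]
eef_rot: [0.707, 0.044, 0.704, -0.052]
contact_force: [1.5, 1.5, -0.1]
grip_width: 0.0004
```

```bash
python3 go.py 0 0 120; python3 fit.py; python3 look.py pics/a3.png
```

```text
t 4.4667 gate [ -2.   23.8 121.1] F gate [ 1.24  1.71 -0.14] w 0.00042935468185638907
yaw err deg 1.13 tilt [-1.    -0.012  0.006]
slide [ 0.009 -0.159  0.01 ]
n 88 shift -0.014 select -0.117 knob xy mm -2.0 -15.8 stem -1.1 -8.9 medres 0.72
top 1 [  4.6 -43.2 150.8] [  4.6 -43.2 150.8] mid [  4.6 -43.2 150.8]
scene 65 [  3.9 -34.5 141.7] [ 24.1   6.8 157.6] mid [ 14.  -13.9 149.7]
```

View pics/a3.png

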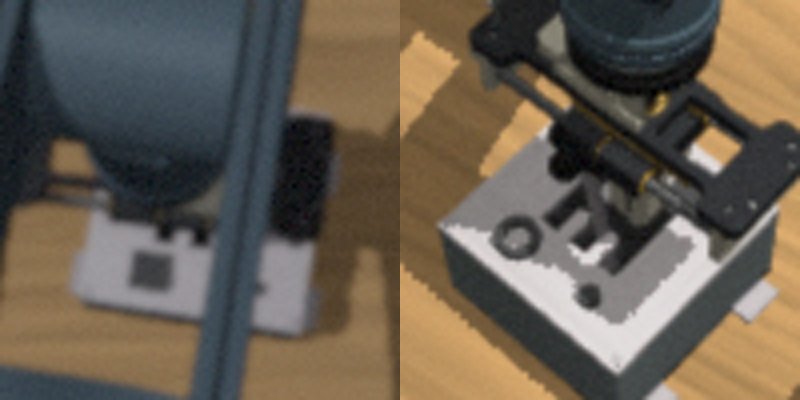

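>>> carry_out(
  dr=[
    [0, 0, 0],
    [0, 0, 0],
    [0, 0, 0],
    [0, 0, 0],
  ],
  slide=[
    [0, -0.06, 0.01],
    [0, -0.05, 0],
    [0, -0.04, 0],
    [0, 0, 0],
  ],
  gripper=[1, 1, 1, 1],
)

```text
time_s: 4.95
position: [0.5402, -0.0001, 0.1204]
eef_rot: [0.706, 0.043, 0.705, -0.05]
contact_force: [-0.1, 1.9, 0.6]
grip_width: 0.0006
```

```bash
python3 go.py 0 -3 120; python3 fit.py
```

```text
t 4.95 gate [ -1.8   2.6 120.4] F gate [-0.35  1.85  0.59] w 0.0006285258189608396
yaw err deg 1.31 tilt [-1.    -0.01   0.002]
slide [ 0.003 -0.038  0.011]
n 80 shift 0.105 select -0.140 knob xy mm 14.1 -18.8 stem 8.0 -10.6 medres 2.44
```

>>> carry_out(
  dr=[
    [0, 0, 0],
    [0, 0, 0],
    [0, 0, 0],
  ],
  slide=[
    [0, -0.03, 0.01],
    [0, -0.02, 0],
    [0, 0, 0],
  ],
  gripper=[1, 1, 1],
)

```text
time_s: 5.25
position: [0.5404, -0.0071, 0.1199]
eef_rot: [0.706, 0.044, 0.705, -0.05]
contact_force: [-0.2, 3.8, 0.7]
grip_width: 0.0007
```

```bash
python3 go.py 0 -3 120; python3 look.py pics/a4.png
```

```text
t 5.25 gate [ -0.5  -4.3 119.9] F gate [-0.74  3.72  0.72] w 0.0006798262775944955
yaw err deg 1.3 tilt [-1.    -0.008  0.001]
slide [-0.001  0.008  0.003]
top 7 [-20.3 -53.2 143.1] [ -8.1 -39.4 146.8] mid [-14.2 -46.3 144.9]
scene 61 [  6.1 -60.2 136.2] [ 23.8 -22.6 151.1] mid [ 14.9 -41.4 143.6]
```

View pics/a4.png

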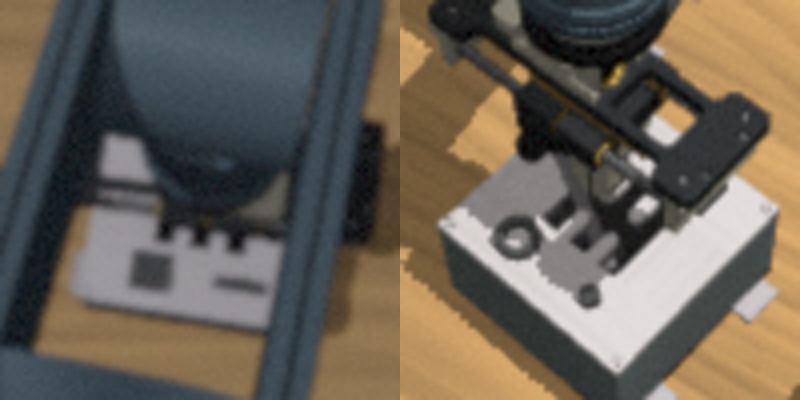

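>>> carry_out(
  dr=[
    [0, 0, 0],
    [0, 0, 0],
    [0, 0, 0],
    [0, 0, 0],
    [0, 0, 0],
  ],
  slide=[
    [0, 0.2, 0],
    [0, 0.08, -0.15],
    [0, 0, -0.2],
    [0, 0, -0.2],
    [0, 0, 0],
  ],
  gripper=[1, 1, 1, 1, 1],
)

```text
time_s: 5.77
position: [0.4645, 0.0439, 0.1191]
eef_rot: [0.707, 0.042, 0.704, -0.052]
contact_force: [-0.3, 0.5, -0.0]
grip_width: 0.0003
```

```bash
python3 go.py -80 -44 120; python3 fit.py;python3 look.py pics/a5.png
```

```text
t 5.7667 gate [-83.3  34.5 119.1] F gate [-0.33  0.49 -0.01] w 0.0003429416021317422
yaw err deg 1.29 tilt [-1.    -0.014  0.005]
slide [ 0.001 -0.523  0.01 ]
n 218 shift -0.015 select -0.329 knob xy mm -2.0 -43.6 stem -1.1 -24.5 medres 0.86
top 150 [-22.  -68.  135.7] [ 21.6 -26.6 156.2] mid [ -0.2 -47.3 146. ]
scene 192 [-73.3 -63.  132.5] [ 23.5  35.4 156.5] mid [-24.9 -13.8 144.5]
```

View pics/a5.png

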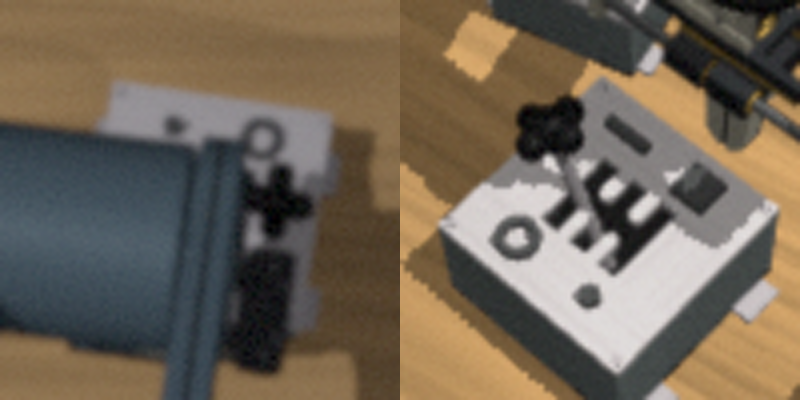

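The lever now stands in the ring's column, in the cross channel: select -0.33, with the knob at top-crop (278,198). Next I'll go behind it and push +x.

>>> carry_out(
  dr=[
    [0, 0, 0],
    [0, 0, 0],
    [0, 0, 0],
    [0, 0, 0],
  ],
  slide=[
    [0, -0.18, 0],
    [0, -0.18, 0],
    [0, -0.16, 0],
    [0, 0, 0],
  ],
  gripper=[1, 1, 1, 1],
)

```text
time_s: 6.25
position: [0.4679, -0.0396, 0.1237]
eef_rot: [0.713, 0.039, 0.698, -0.052]
contact_force: [0.6, 0.5, 0.4]
grip_width: -0.0001
```

```bash
python3 go.py 8 -44 115
```

```text
t 6.25 gate [-67.1 -47.5 123.7] F gate [0.48 0.54 0.41] w -8.842468827763056e-05
yaw err deg 1.44 tilt [-1.    -0.017  0.022]
slide [0.069 0.012 0.5  ]
```

>>> carry_out(
  dr=[
    [0, 0, 0],
    [0, 0, 0],
    [0, 0, 0],
    [0, 0, 0],
    [0, 0, 0],
  ],
  slide=[
    [0.03, 0.02, 0.08],
    [0, 0, 0.08],
    [0, 0, 0.08],
    [0, 0, 0.08],
    [0, 0, 0],
  ],
  gripper=[1, 1, 1, 1, 1],
)

```text
time_s: 6.67
position: [0.522, -0.0475, 0.1209]
eef_rot: [0.713, 0.041, 0.697, -0.056]
contact_force: [-1.4, -0.7, 0.2]
grip_width: 0.0006
```

```bash
python3 go.py 8 -44 118; python3 fit.py
```

```text
t 6.6667 gate [-12.3 -47.  120.9] F gate [-1.29 -0.91  0.25] w 0.0006242385671069021
yaw err deg 0.97 tilt [-1.    -0.019  0.024]
slide [0.022 0.018 0.135]
n 217 shift 0.149 select -0.332 knob xy mm 20.0 -43.6 stem 11.3 -24.5 medres 0.93
```

>>> carry_out(
  dr=[
    [0, 0, 0],
    [0, 0, 0],
    [0, 0, 0],
    [0, 0, 0],
  ],
  slide=[
    [0.01, 0.01, 0.06],
    [0, 0, 0.05],
    [0, 0, 0.03],
    [0, 0, 0],
  ],
  gripper=[1, 1, 1, 1],
)

```text
time_s: 7.05
position: [0.5413, -0.0479, 0.118]
eef_rot: [0.711, 0.041, 0.7, -0.055]
contact_force: [-2.8, -0.5, 2.2]
grip_width: 0.0004
```

```bash
python3 go.py 10 -44 118; python3 fit.py
```

```text
t 7.05 gate [  6.8 -44.4 118. ] F gate [-2.7  -0.94  2.2 ] w 0.0004401190547402338
yaw err deg 1.02 tilt [-1.    -0.019  0.017]
slide [0.    0.002 0.022]
n 215 shift 0.289 select -0.334 knob xy mm 38.5 -42.4 stem 21.6 -23.9 medres 1.02
```

>>> carry_out(
  dr=[
    [0, 0, 0],
    [0, 0, 0],
    [0, 0, 0],
  ],
  slide=[
    [0, 0, 0.03],
    [0, 0, 0.03],
    [0, 0, 0.02],
  ],
  gripper=[1, 1, 1],
)

```text
time_s: 7.35
position: [0.5428, -0.0482, 0.1176]
eef_rot: [0.703, 0.041, 0.707, -0.055]
contact_force: [-10.9, 0.6, 8.5]
grip_width: 0.0007
```

```bash
python3 go.py 12 -44 118; python3 fit.py
```

```text
t 7.35 gate [  8.3 -44.4 117.6] F gate [-10.89  -1.1    8.46] w 0.0006608503919275012
yaw err deg 1.11 tilt [-1.    -0.02  -0.004]
slide [-0.003  0.002  0.025]
n 217 shift 0.299 select -0.331 knob xy mm 39.8 -41.9 stem 22.4 -23.6 medres 0.9
```

The reaction has risen to 11 N, so it's against the end stop. Backing away now.

>>> carry_out(
  dr=[
    [0, 0, 0],
    [0, 0, 0],
    [0, 0, 0],
    [0, 0, 0],
    [0, 0, 0],
  ],
  slide=[
    [0, 0, -0.15],
    [0, 0, -0.2],
    [0, 0, -0.2],
    [-0.1, 0, -0.2],
    [0, 0, 0],
  ],
  gripper=[1, 1, 1, 1, 1],
)

```text
time_s: 7.82
position: [0.4309, -0.0325, 0.1338]
eef_rot: [0.706, 0.041, 0.705, -0.055]
contact_force: [0.5, 0.5, -0.5]
grip_width: 0.0002
```

>>> carry_out(
  dr=[
    [0, 0, 0],
    [0, 0, 0],
    [0, 0, 0],
  ],
  slide=[
    [-0.2, 0, -0.1],
    [-0.2, 0, 0],
    [0, 0, 0],
  ],
  gripper=[1, 1, 1],
)

```text
time_s: 8.07
position: [0.416, -0.029, 0.1954]
eef_rot: [0.707, 0.041, 0.704, -0.055]
contact_force: [0.6, -0.8, -0.2]
grip_width: 0.0005
```

```bash
python3 go.py; python3 - <<'E'
from fit import *
for n in("scene","top"):
    d=env.snapshot(n);print(n);fit(d);cv2.imwrite(f"pics/end_{n}.png",d["img"][:,:,::-1])
E
python3 look.py pics/a6.png
```

```text
t 8.0667 gate [-120.   -45.1  195.4] F gate [ 0.75 -0.7  -0.17] w 0.000486069721601084
yaw err deg 1.04 tilt [-1.    -0.019  0.006]
scene
n 195 shift 0.302 select -0.334 knob xy mm 40.2 -42.3 stem 22.6 -23.8 medres 1.05
top
n 178 shift 0.330 select -0.358 knob xy mm 43.8 -44.7 stem 24.7 -25.2 medres 1.05
top 158 [ 21.6 -65.  130.5] [ 62.1 -22.1 150. ] mid [ 41.8 -43.6 140.2]
scene 184 [ 20.2 -60.  129. ] [ 65.2 -16.2 150.1] mid [ 42.7 -38.1 139.5]
```

View pics/a6.png

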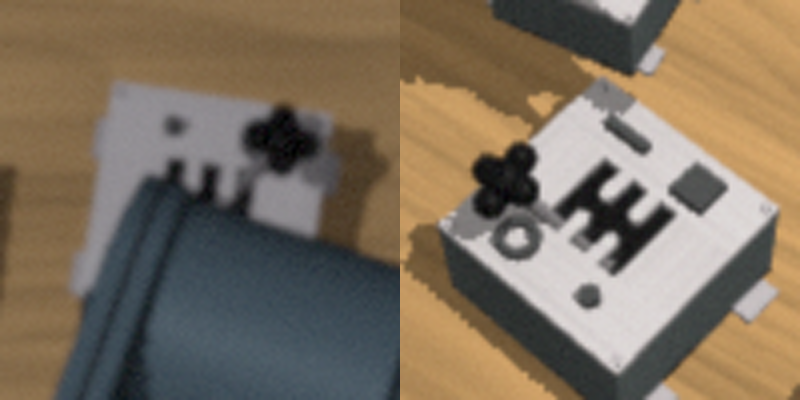

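View pics/end_scene.png

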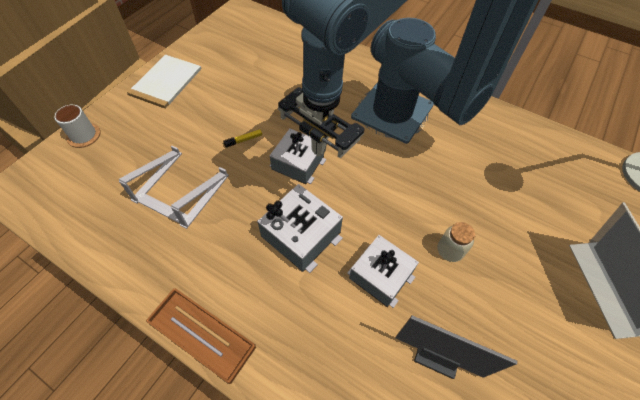

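```bash
python3 -c "
from plant import env
print(env.get_state()['joint_velocities'].round(3));print(env.finish_job())"
```

```text
[-0.001  0.014  0.013 -0.     0.006 -0.001]
the job is handed in; nothing more can be done
None
```

The lever is in the ring's slot and against its end stop, and I handed the job in at about 8 s. I used only the outside of the shut fingers, in three pushes: +x out of the middle slot to the cross channel, -y to the ring's column, then +x home. The last push stopped against an 11 N reaction, and then I backed the arm off.

- **Lever position:** averaging the two cameras, the stem at the plate is at about (+23.7, -24.5) mm in the gate's frame. That is about 27 mm from the ring's centre, against the 31 mm limit.
- **Camera disagreement:** the two views differ by about 2 mm (scene 22.6, -23.8; top 24.7, -25.2). That is about the stated calibration error.
- **One bad reading:** a fit of the lever during the sideways push was wrong because the gripper hid the knob. I judged that step by force and contact position instead, and a clear view afterwards confirmed it.
- **Clearance and bystanders:** the arm is clear, with under 1 N on the tool. The bystanders look unmoved in the last scene picture, though I did not measure them.

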